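# Seat the resin plinth on its parallels

### The job

The cream resin plinth in the vise has ridden up and its two steel parallels lie loose beneath it: take the black rubber bung and gently tap or press the plinth down with it until both parallels are firmly trapped, without cracking the resin. Stand the bung back upright on the table, then prove it with the fingertips: push lengthwise (away from the robot) on the near end of the left parallel and then on that of the right one, firmly enough that a loose one would slide, and see that neither shifts. Leave both parallels where they lie from start to end and everything else alone.

Things in the scene. Friction and masses are not known exactly. Their poses are not given: they have to be found in the camera images.
- vise: Grey vise fixed to the table. Origin: centre of its underside, midway between the jaws; x along the jaws, away from the robot; y the closing direction, to the robot's left. Bed top 35 mm above the table. Jaws 80 mm long (x), top 86 mm above the table, faces at y -30 and +30 mm. Body y -102 to +58 mm; the screw sticks out to y -154 mm, 54 mm up, with a 104 mm long crossbar at y -144 mm.
- plinth: Cream resin plinth 76 (x) x 60 (y) x 30 mm, top flat (70 x 54). Origin: centre of its underside, axes as the vise's. It moves only up or down. Two cast ribs under it, of unmeasured depth (1 to 12 mm, differs each time), bear on the parallels (tops 57 mm above the table), so how low it seats must be felt. It starts 2 to 17 mm too high. Resin cracks above 30 N and chips if bare fingers press on it.
- plinth_top (a point): Centre of the plinth's flat top, where the bung should bear. Some 9 N overcomes the jaws' grip and the plinth slides down; on the parallels it stops hard, so press slowly (5 to 8 mm/s): at 20 mm/s the jolt alone cracks the resin. Press on to 15 to 22 N in all: then the parallels stay trapped by several N when the push ends. Less than 13 N leaves them loose.
- parallel_left: Left steel parallel, a bar 140 (x) x 8 (y) x 22 mm, standing on the vise's bed at y about +24 mm, along the vise's x, under the plinth; its ends stick out 22 to 38 mm past the jaws. Origin: centre of its underside; near end at its x = -70 mm. Loose, it slides at about 1 N; trapped firmly, it withstands some 6 N. Lean on it with 3 to 5 N for a moment to prove it.
- parallel_right: Right steel parallel, the same as the left one, at -24 mm in the vise's y.
- bung: Black rubber bung, a solid round taper 55 mm high, 46 mm diameter at its wide base and 41 mm at its top, 0.10 kg, standing on its wide base on the table. Origin: centre of the base, z up through the top.
- tooth: White porcelain tooth model, chipped, on a round dark wood foot of 42 mm diameter, 52 mm high, loose on the table; to be left alone. Origin: centre of its underside.
- vertebra: Cream resin atlas vertebra, a bony ring about 72 x 94 x 18 mm, lying loose on the table; to be left alone. Origin: centre of its underside.
- tin_box: Closed tin specimen box, 108 x 78 x 46 mm, on the table; to be left alone. Origin: centre of its underside.
- pivot_bolt: Brass pivot bolt standing on its head, 18 mm diameter at the head, 53 mm high; to be left alone. Origin: centre of its underside.
- screwdriver: Screwdriver lying on the table in front of the robot, 190 mm long along its x, handle to -x; to be left alone.
- collar: Steel shaft collar, a ring 32 mm across and 12 mm high, lying on the table; to be left alone. Origin: centre of its underside.
There are look-alikes about, which are no part of the job. Leave any green, orange or red look-alike of the parallel_left alone.

How it is judged (in metres and radians):
On the way, in this order (a step that is already met when the one before it is completed fails the run):
1. the rubber bung bears on the plinth with more than 4 N (contact force between bung and plinth above 4 N), for 0.02 s.
2. the plinth sits on both parallels with more than 3 N on each while nothing presses on it (contact force between plinth and parallel_left above 3 N and contact force between plinth and parallel_right above 3 N and contact force between bung and plinth below 0.2 N), for 0.3 s.
3. the bung stands on the table, let go (height (world z) of bung below 0.004 m and angle between bung's own z axis and vertical below 0.1 rad and contact force between the fingers and bung below 0.1 N), for 0.2 s.
4. the fingers push on the near end of the left parallel with 2.5 N or more (contact force between the fingers and parallel_left above 2.5 N and x of the grasp point in the frame of parallel_left below -0.065 m), for 0.02 s.
5. the fingers push on the near end of the right parallel with 2.5 N or more (contact force between the fingers and parallel_right above 2.5 N and x of the grasp point in the frame of parallel_right below -0.065 m), for 0.02 s.
At the end, for the whole second after the job is handed in: The plinth rests on both parallels with more than 3 N on each, both parallels lie within 5 mm of where they started, and the bung stands upright (within 0.1 rad) on the table (its base within 4 mm of the surface), at rest (contact force between plinth and parallel_left above 3 N and contact force between plinth and parallel_right above 3 N and distance of each of parallel_left, parallel_right from where it was at the start of the episode below 0.005 m and height (world z) of bung below 0.004 m and angle between bung's own z axis and vertical below 0.1 rad and linear speed of bung below 0.02 m/s); the robot touches nothing.
It fails at once if the plinth is pressed with more than 30 N (the resin cracks) (contact force between bung and plinth above 30 N).
It fails at once if bare fingers press on the plinth with more than 2 N (contact force between the fingers and plinth above 2 N).
It fails at once if a parallel slides more than 8 mm from its starting place (distance of any of parallel_left, parallel_right from where it was at the start of the episode above 0.008 m).
It fails at once if a bystander is shifted by more than 20 mm (distance of any of tooth, vertebra, tin_box, pivot_bolt, screwdriver, collar from where it was at the start of the episode above 0.02 m).
It also fails if it takes over 72 s, if anything falls off the work surface, if the arm or the gripper's body presses on something with over 40 N, if the wrist force passes 120 N, or if a joint passes its speed limit or range.

### The arm

A 7-joint arm with a two-finger parallel gripper is mounted at the origin on the work surface. World frame = base frame: x ahead of the robot, y to its left, z up, the work surface at z = 0. Lengths are in mm, angles in rad, forces in N, time in s.
With the tool pointing down it reaches from about 400 to 875 mm from the base axis. Payload 4.4 kg.
Tool frame: the origin (TCP) lies at the very end of the fingers, on their centre line; the grasp point (between the pads) lies 19 mm behind it; y points along the fingers, z is the direction in which the jaws open and shut, and the axes are right-handed (so a half turn about y gives the same grasp; the last joint's range is limited). The gripper opens to 85 mm and grips with 20 to 120 N. Pads are 22 mm wide; open, the fingers measure 114 mm over their backs; the gripper's body (76 mm by 85 mm) begins 54 mm behind the grasp point. The pads swing forward as they close: fully open they stand 13 mm farther back than shut.
Start: joints at [-1.29, 0.628, 0.038, 1.517, -0.027, 0.996, -0.02], TCP at [220.905, 611.325, 231.313] pointing down, gripper open.
Joint ranges: [-3.06, 3.06], [-0.37, 2.12], [-1.25, 1.32], [0.18, 2.47], [-1.1, 4.24], [0.23, 1.98], [-2.94, 2.94]. Speed limits (rad/s): [2.57, 2.57, 3.14, 3.14, 3.14, 3.14, 3.14].

### API

Orientations are given as [roll, pitch, yaw] about the fixed x, y, z axes, in that order (R = Rz(yaw) Ry(pitch) Rx(roll)).
In Python, from cell import * gives the robot as it stands.
- The arm moves only by the tool apply_moves, never from a script. Its argument "targets" is a list of rows, each a list of 6 numbers: the shift along the tool's x, y, z in units of 40 mm (1.0 is 40 mm), then the turn, a rotation vector about the tool's x, y, z in units of 8 degrees (1.0 is 8 degrees). A call has 1 to 12 rows; each row shifts and turns the commanded pose from where the row before left it, along the tool's axes as they then stand; what a row does not reach is not made up. A row lasts 1/8 s, in which the tool goes at most 62.5 mm and 10.7 degrees, less where a joint would pass 70% of its speed; a pose out of reach is approached as far as the arm can. A call is refused whole if a number of a shift passes 1 or a number of a turn 1, either way. A call with a gripper value outside its range is refused whole. "jaw" is the gripper command: -1 is shut, 1 is fully open, values between are in proportion, set as the call begins (left out, the last holds). The fingers move at their own pace and stop on an object; the grip force is fixed at half the most. Time passes only in rows, so rows that do not move let the fingers close. It gives the time, the measured TCP pose, the force and the opening at its end, in the units of the state.
- read_state(): the state, without advancing time (a new reading comes with each control period).
- get_image(name): name is "side" or "top"; returns the picture (400x640x3 uint8, red, green, blue); there is no depth.
- calibration(name): a dict with "fx", "fy", "cx", "cy" (pixels), "k1" (the pictures are not rectified: a ray, as slopes to the right and down, at radius r is drawn at 1 + k1 r^2 times it, then the intrinsics apply), "world_from_camera" (4x4, takes a point from camera to world coordinates). Camera axes: x right, y down, z forward; pixel columns grow to the right and rows downward; lengths in mm; the calibration is good to about 2 mm. A picture is of the moment at which its call begins. calibration takes no time and is no camera call.
- finish_job(): hands the job in, once; it reports no verdict.
The state is a dict: "clock": time; "qpos": joint angles; "qd": joint speeds; "tau": joint torques, N m; "eef_pos": TCP position; "tool_rot": TCP orientation; "force": force on the tool from outside, world axes, zero at the start; "torque": the same for the moment, N m; "width": finger opening in mm.
Only numpy, scipy, OpenCV 4.12 (cv2) and the standard library are available. Lean on these libraries where they do the work, as an engineer would, in place of code of your own. Each camera call takes 0.05 s, during which the arm holds its last target. There are 200 camera calls.

## Working session

There is one attempt and no reset: what is moved stays moved. The work goes in short steps, Python scripts to look and compute and a tool call to move; the robot and the scene stay as the last step left them, time stands still between calls to the robot, and variables do not carry over. Pictures are saved under pics/ and viewed, about 8 in all and at most 12, crops included, and the job is handed in when it is done.

Besides the shell and the picture viewer there is one more tool, called as name([rows], argument=value, ...), one row to a line, values as JSON. apply_moves: Moves the arm, as the interface text tells. Its arguments: {"type":"object","properties":{"targets":{"type":"array"},"jaw":{"type":"number"}},"required":["targets"]}

```bash
ls; mkdir -p pics; cat > h.py <<'E'
from cell import *
import numpy as np, cv2
from scipy.spatial.transform import Rotation as R
def px2w(name,u,v,z):
    c=calibration(name);T=np.array(c["world_from_camera"])
    d=np.array([(u-c["cx"])/c["fx"],(v-c["cy"])/c["fy"]]);s=d.copy()
    for _ in range(30): s=d/(1+c["k1"]*(s@s))
    r=T[:3,:3]@np.array([s[0],s[1],1]);o=T[:3,3]
    return (o+r*(z-o[2])/r[2]).round(1)
def w2px(name,p):
    c=calibration(name);T=np.linalg.inv(np.array(c["world_from_camera"]))
    q=T[:3,:3]@np.array(p,float)+T[:3,3];s=q[:2]/q[2];s=s*(1+c["k1"]*(s@s))
    return (s*[c["fx"],c["fy"]]+[c["cx"],c["cy"]]).round(1)
def shot(name,f,crop=None,k=1):
    im=get_image(name)[:,:,::-1]
    if crop: x0,y0,x1,y1=crop; im=im[y0:y1,x0:x1]
    cv2.imwrite("pics/"+f,cv2.resize(im,None,fx=k,fy=k,interpolation=cv2.INTER_CUBIC))
E
python3 - <<'E'
from h import *
im=[get_image(n)[:,:,::-1] for n in("top","side")]
for n,i in zip(("top","side"),im): cv2.imwrite(f"pics/{n}0.png",i)
s=read_state();print(s);T=R.from_euler("xyz",s["tool_rot"]).as_matrix();print(T.round(3))
for n in("top","side"):print(calibration(n))
E
```

```text
pics
{'clock': 0.1, 'qpos': array([-1.28980458,  0.62924017,  0.0384743 ,  1.51823929, -0.02696745,
        0.99626835, -0.02002033]), 'qd': array([-0.00017085, -0.00157394, -0.00051401, -0.00404593, -0.00120073,
       -0.00049425,  0.00138752]), 'tau': array([ 2.71683108e-03, -5.64534688e+01,  1.22999556e+00, -1.93977410e+01,
        1.11718118e-02,  5.35702886e-03, -7.06493509e-06]), 'eef_pos': array([220.7384411 , 610.80610952, 230.49948111]), 'tool_rot': array([-1.57243186e+00, -5.94403087e-05, -3.46817564e-01]), 'force': array([ 0.49744183,  0.31943776, -0.29806188]), 'torque': array([ 0.01995246,  0.02874041, -0.00469941]), 'width': 85.60846110848611}
[[ 0.94  -0.001  0.34 ]
 [-0.34  -0.002  0.94 ]
 [ 0.    -1.    -0.002]]
{'fx': 512.3152294233579, 'fy': 512.3152294233579, 'cx': 314.33775046163396, 'cy': 201.59151709020716, 'k1': -0.1594205788627358, 'world_from_camera': array([[ 8.41504251e-03, -9.95785540e-01,  9.13254912e-02,
         4.16683711e+02],
       [-9.99950562e-01, -7.89594511e-03,  6.04386046e-03,
         5.39363639e+00],
       [-5.29728778e-03, -9.13718356e-02, -9.95802755e-01,
         1.47021234e+03],
       [ 0.00000000e+00,  0.00000000e+00,  0.00000000e+00,
         1.00000000e+00]])}
{'fx': 409.42303377390783, 'fy': 409.42303377390783, 'cx': 313.18479738880353, 'cy': 197.72780939239655, 'k1': -0.017191917000430892, 'world_from_camera': array([[ 9.65295729e-01, -1.91338480e-01,  1.77746282e-01,
         4.02728688e+02],
       [-2.61142707e-01, -6.99518784e-01,  6.65190167e-01,
        -5.95450985e+02],
       [-2.93961198e-03, -6.88522373e-01, -7.25209143e-01,
         7.78401359e+02],
       [ 0.00000000e+00,  0.00000000e+00,  0.00000000e+00,
         1.00000000e+00]])}
```

View pics/top0.png

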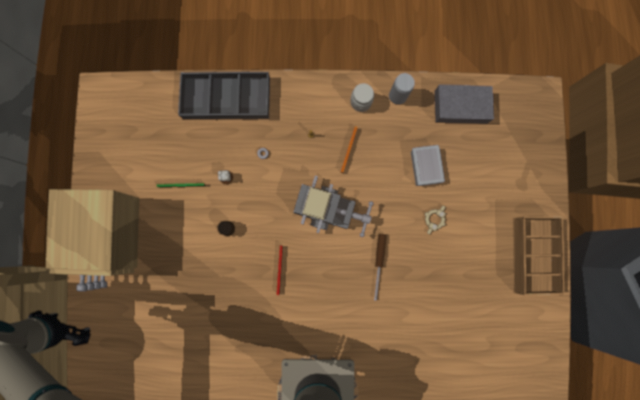

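View pics/side0.png

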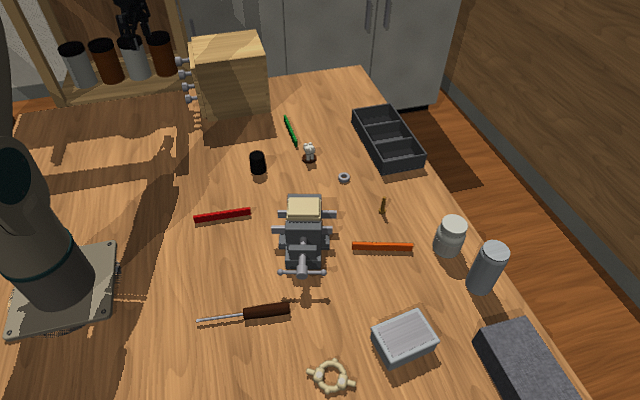

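The top picture shows the vise with the plinth at about (320,204) and the black bung at (226,228). The bystanders are the tooth (226,177), collar (263,153), bolt (311,133), box (428,166), vertebra (434,220) and screwdriver (380,265). The green (182,185), red (280,270) and orange (349,150) bars lie off the vise and are look-alikes. The real parallels are the grey bars sticking out of the vise under the plinth. I'll enlarge both views.

```bash
python3 - <<'E'
from h import *
a=cv2.imread("pics/top0.png")[165:245,280:390];b=cv2.imread("pics/side0.png")[185:285,260:350];c=cv2.imread("pics/top0.png")[210:245,205:245]
A=cv2.resize(a,None,fx=5,fy=5,interpolation=2);B=cv2.resize(b,None,fx=4,fy=4,interpolation=2)
cv2.imwrite("pics/v1.png",A)
cv2.imwrite("pics/v2.png",np.hstack([B,cv2.resize(c,(400,400)[:2],interpolation=2)]))
E
```

```text
(no output)
```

View pics/v1.png

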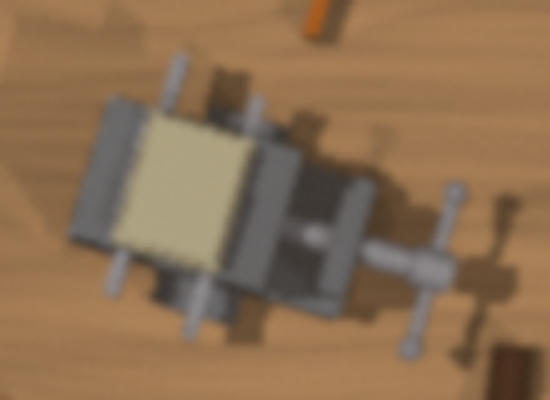

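View pics/v2.png

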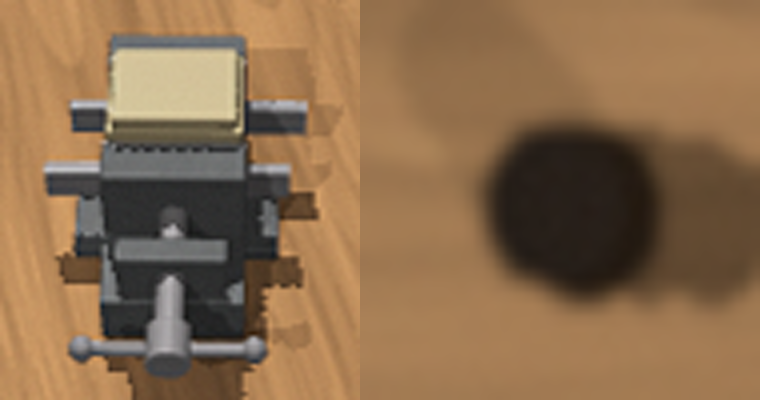

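```bash
cat > m.py <<'E'
from h import *
t=lambda x,y:(280+x/5-.4,165+y/5-.4)
P={}
for n,p,z in [("Lfar",(180,52),57),("Lnear",(113,294),57),("Rfar",(257,97),57),("Rnear",(190,338),57),("JfarL",(118,95),86),("JnearL",(70,238),86)]:
    P[n]=px2w("top",*t(*p),z);print(n,P[n])
for z in(90,100,110):print("plinth",z,np.mean([px2w("top",*t(*p),z) for p in[(150,113),(257,138),(218,272),(113,243)]],0))
s=lambda x,y:(260+x/4-.4,185+y/4-.4)
for n,p in [("Lnear",(71,102)),("Lfar",(306,104)),("Rnear",(46,167)),("Rfar",(291,170))]:print("side",n,px2w("side",*s(*p),57))
for z in(90,100,110):print("plinth side",z,np.mean([px2w("side",*s(*p),z) for p in[(115,50),(238,50),(240,120),(110,120)]],0))
for name,box in(("top",(205,210,245,245)),("side",(240,140,275,185))):
    im=cv2.imread(f"pics/{name}0.png");x0,y0,x1,y1=box
    m=(im[y0:y1,x0:x1].max(2)<52).astype(np.uint8);n,l,st,ce=cv2.connectedComponentsWithStats(m)
    i=1+st[1:,4].argmax();print(name,st[i],ce[i]+[x0,y0],px2w(name,*(ce[i]+[x0,y0]),27))
E
python3 m.py
```

```text
Lfar [620.7  11.1  57. ]
Lnear [485.6  47.   57. ]
Rfar [595.8 -31.9  57. ]
Rnear [461.6   4.3  57. ]
JfarL [592.6  44.5  86. ]
JnearL [514.3  69.7  86. ]
plinth 90 [539.85   7.9   90.  ]
plinth 100 [538.95    7.875 100.   ]
plinth 110 [538.05   7.85 110.  ]
side Lnear [487.3  49.7  57. ]
side Lfar [620.7  11.6  57. ]
side Rnear [463.5   4.7  57. ]
side Rfar [597.5 -34.2  57. ]
plinth side 90 [543.725  17.675  90.   ]
plinth side 100 [541.7    8.75 100.  ]
plinth side 110 [ 5.3965e+02 -1.2500e-01  1.1000e+02]
top [ 14  12  15  13 164] [226.20121951 227.85365854] [472.4 263.2  27. ]
side [ 10  11  16  24 329] [257.18541033 162.7993921 ] [472.7 262.7  27. ]
```

```bash
cat >> h.py <<'E'
def plan(goal,yaw=-0.267,n=None):
    s=read_state();T=R.from_euler("xyz",s["tool_rot"]);p=np.array(s["eef_pos"])
    d=T.inv().apply(np.array(goal,float)-p)/40
    G=R.from_euler("xyz",[-np.pi/2,0,yaw]);r=(T.inv()*G).as_rotvec(degrees=True)/8
    print("at",p.round(1),"rot",s["tool_rot"].round(3),"F",s["force"].round(2),"w",round(s["width"],1),"t",s["clock"],"\n shift units",d.round(3),"turn units",r.round(3))
E
python3 - <<'E'
from h import *
for p in[(194,118),(268,108),(193,97)]:print(px2w("side",*p,0))
for z in(0,100,200):print(z,[px2w("top",*p,z)[:2] for p in[(110,190),(112,275),(48,272)]])
plan((380,440,231)); plan((472.5,263,120))
E
```

```text
[315.  562.8   0. ]
[556.1 554.2   0. ]
[319.7 688.4   0. ]
0 [array([581.3, 622.3]), array([330.3, 606.8]), array([332.6, 813.2])]
100 [array([570.1, 580.4]), array([336.2, 565.9]), array([338.3, 758.2])]
200 [array([558.9, 538.4]), array([342., 525.]), array([344.1, 703.3])]
at [220.7 610.8 230.5] rot [-1.572 -0.    -0.347] F [ 0.5   0.32 -0.3 ] w 85.6 t 0.1 
 shift units [ 5.196 -0.008 -2.663] turn units [ 0.012 -0.572 -0.   ]
at [220.7 610.8 230.5] rot [-1.572 -0.    -0.347] F [ 0.5   0.32 -0.3 ] w 85.6 t 0.1 
 shift units [ 8.875  2.773 -6.034] turn units [ 0.012 -0.572 -0.   ]
```

apply_moves([
  [0.35, 0, -1, 0, -0.14, 0],
  [0.35, 0, -1, 0, -0.14, 0],
  [0.35, 0, -1, 0, -0.14, 0],
  [0.35, 0, -1, 0, -0.14, 0],
  [0, 0, 0, 0, 0, 0],
], jaw=1)

```text
clock: 0.72
eef_pos: [224.6, 438.1, 231.2]
tool_rot: [-1.574, -0.0, -0.272]
force: [0.5, 0.6, -0.8]
width: 85.4
```

```bash
python3 -c "
from h import *
plan((472.5,263,120))"
```

```text
at [224.6 438.1 231.2] rot [-1.574 -0.    -0.272] F [ 0.49  0.63 -0.81] w 85.4 t 0.725 
 shift units [ 7.145  2.79  -2.545] turn units [ 0.024 -0.034  0.002]
```

apply_moves([
  [0.89, 0.35, -0.32, 0, 0, 0],
  [0.89, 0.35, -0.32, 0, 0, 0],
  [0.89, 0.35, -0.32, 0, 0, 0],
  [0.89, 0.35, -0.32, 0, 0, 0],
  [0.89, 0.35, -0.32, 0, 0, 0],
  [0.89, 0.35, -0.32, 0, 0, 0],
  [0.89, 0.35, -0.32, 0, 0, 0],
  [0.89, 0.35, -0.32, 0, 0, 0],
  [0, 0, 0, 0, 0, 0],
  [0, 0, 0, 0, 0, 0],
])

```text
clock: 1.98
eef_pos: [471.2, 268.6, 119.0]
tool_rot: [-1.57, 0.001, -0.268]
force: [0.9, -0.1, -0.0]
width: 85.2
```

```bash
python3 -c "
from h import *
plan((472.5,263,15))
a=get_image('side')[125:195,215:305,::-1];b=get_image('top')[195:260,190:265,::-1]
cv2.imwrite('pics/b1.png',np.hstack([cv2.resize(a,(400,311),interpolation=2),cv2.resize(b,(359,311),interpolation=2)]))
"
```

```text
at [471.2 268.6 119. ] rot [-1.57e+00  1.00e-03 -2.68e-01] F [ 0.89 -0.06 -0.01] w 85.2 t 1.975 
 shift units [ 0.07   2.6   -0.129] turn units [-0.003 -0.008 -0.007]
```

View pics/b1.png

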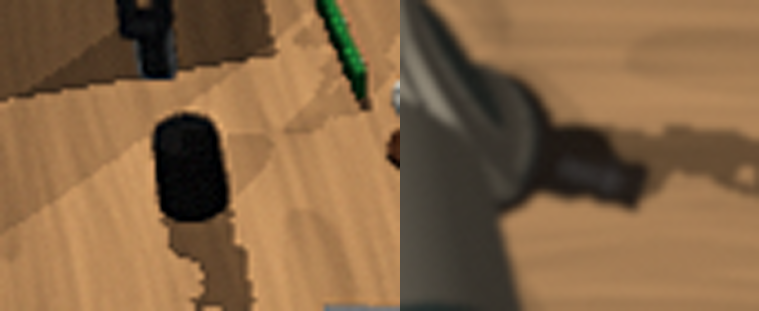

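```bash
python3 -c "
from h import *
n=np.array([.264,.965,0])
for k in(-1,0,1):print(w2px('side',np.array([471.2,268.6,132])+n*k*50),w2px('top',np.array([471.2,268.6,132])+n*k*50))
"
```

```text
[250.  143.2] [235.2 231.9]
[252.1 130.9] [217.1 226.7]
[254.1 119.4] [199.2 221.4]
```

The side crop shows the near finger tip at px (250,142), exactly where predicted for this pose, with the bung standing undisturbed below. I'll descend and grip.

apply_moves([
  [0.07, 0, -0.13, 0, 0, 0],
  [0, 0.6, 0, 0, 0, 0],
  [0, 0.6, 0, 0, 0, 0],
  [0, 0.6, 0, 0, 0, 0],
  [0, 0.4, 0, 0, 0, 0],
  [0, 0.4, 0, 0, 0, 0],
  [0, 0, 0, 0, 0, 0],
  [0, 0, 0, 0, 0, 0],
])

```text
clock: 3.08
eef_pos: [473.2, 262.0, 15.7]
tool_rot: [-1.57, -0.001, -0.269]
force: [0.0, -0.5, -0.1]
width: 85.2
```

apply_moves([
  [0, 0, 0, 0, 0, 0],
  [0, 0, 0, 0, 0, 0],
  [0, 0, 0, 0, 0, 0],
  [0, 0, 0, 0, 0, 0],
  [0, 0, 0, 0, 0, 0],
  [0, 0, 0, 0, 0, 0],
  [0, 0, 0, 0, 0, 0],
  [0, 0, 0, 0, 0, 0],
], jaw=-1)

```text
clock: 4.08
eef_pos: [473.3, 262.1, 16.3]
tool_rot: [-1.57, -0.001, -0.269]
force: [-1.3, -0.5, 7.8]
width: 41.8
```

```bash
python3 -c "
from h import *
plan((472.5,263,135))"
```

```text
at [473.3 262.1  16.3] rot [-1.57e+00 -1.00e-03 -2.69e-01] F [-1.32 -0.53  7.79] w 41.8 t 4.075 
 shift units [-0.022 -2.967  0.018] turn units [-0.007 -0.011  0.006]
```

apply_moves([
  [0, -0.3, 0, 0, 0, 0],
  [0, -0.6, 0, 0, 0, 0],
  [0, -0.8, 0, 0, 0, 0],
  [0, -0.9, 0, 0, 0, 0],
  [0, -0.8, 0, 0, 0, 0],
  [0, 0, 0, 0, 0, 0],
  [0, 0, 0, 0, 0, 0],
])

```text
clock: 4.95
eef_pos: [472.4, 261.5, 151.0]
tool_rot: [-1.571, 0.001, -0.269]
force: [-0.3, -0.5, -1.7]
width: 41.3
```

```bash
python3 -c "
from h import *
plan((540,8,150))"
```

```text
at [472.4 261.5 151. ] rot [-1.571e+00  1.000e-03 -2.690e-01] F [-0.29 -0.53 -1.73] w 41.3 t 4.95 
 shift units [ 3.312  0.027 -5.661] turn units [ 0.004 -0.012 -0.004]
```

apply_moves([
  [0.41, 0, -0.7, 0, 0, 0],
  [0.41, 0, -0.7, 0, 0, 0],
  [0.41, 0, -0.7, 0, 0, 0],
  [0.41, 0, -0.7, 0, 0, 0],
  [0.41, 0, -0.7, 0, 0, 0],
  [0.41, 0, -0.7, 0, 0, 0],
  [0.41, 0, -0.7, 0, 0, 0],
  [0.41, 0, -0.7, 0, 0, 0],
  [0, 0, 0, 0, 0, 0],
  [0, 0, 0, 0, 0, 0],
])

```text
clock: 6.2
eef_pos: [539.0, 11.8, 150.3]
tool_rot: [-1.571, 0.003, -0.268]
force: [-0.7, 0.6, -0.5]
width: 41.7
```

```bash
python3 -c "
from h import *
plan((540,8,130))
a=get_image('side')[150:290,225:385,::-1]
cv2.imwrite('pics/p1.png',cv2.resize(a,None,fx=4,fy=4,interpolation=2))
"
```

```text
at [539.   11.8 150.3] rot [-1.571  0.003 -0.268] F [-0.71  0.6  -0.53] w 41.7 t 6.2 
 shift units [ 0.051  0.506 -0.084] turn units [-0.    -0.009 -0.018]
```

View pics/p1.png

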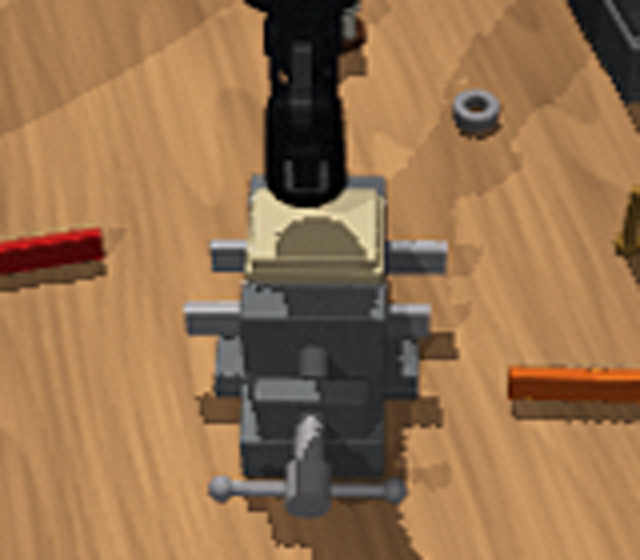

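The side picture shows the bung at (305,200 in the crop) held upright and centred in x over the cream plinth. The bars are undisturbed and the plinth top is at about z = 101. I'll come down slowly.

apply_moves([
  [0.05, 0.2, -0.08, 0, 0, 0],
  [0, 0.2, 0, 0, 0, 0],
  [0, 0.1, 0, 0, 0, 0],
  [0, 0.05, 0, 0, 0, 0],
  [0, 0.02, 0, 0, 0, 0],
  [0, 0.02, 0, 0, 0, 0],
  [0, 0.02, 0, 0, 0, 0],
])

```text
clock: 7.12
eef_pos: [541.1, 7.4, 127.0]
tool_rot: [-1.571, -0.0, -0.269]
force: [0.2, -1.0, -0.8]
width: 41.5
```

apply_moves([
  [0, 0.02, 0, 0, 0, 0],
  [0, 0.02, 0, 0, 0, 0],
  [0, 0.02, 0, 0, 0, 0],
  [0, 0.02, 0, 0, 0, 0],
])

```text
clock: 7.62
eef_pos: [541.0, 7.4, 123.6]
tool_rot: [-1.571, 0.0, -0.269]
force: [-0.6, 0.2, -0.5]
width: 41.3
```

apply_moves([
  [0, 0.02, 0, 0, 0, 0],
  [0, 0.02, 0, 0, 0, 0],
  [0, 0.02, 0, 0, 0, 0],
  [0, 0.02, 0, 0, 0, 0],
])

```text
clock: 8.12
eef_pos: [541.0, 7.4, 120.4]
tool_rot: [-1.571, 0.0, -0.269]
force: [-0.0, -0.2, 0.4]
width: 41.2
```

apply_moves([
  [0, 0.02, 0, 0, 0, 0],
  [0, 0.02, 0, 0, 0, 0],
  [0, 0.02, 0, 0, 0, 0],
])

```text
clock: 8.5
eef_pos: [541.0, 7.4, 118.4]
tool_rot: [-1.571, 0.0, -0.269]
force: [-1.5, -0.9, 6.4]
width: 41.6
```

apply_moves([
  [0, 0.02, 0, 0, 0, 0],
  [0, 0.02, 0, 0, 0, 0],
])

```text
clock: 8.75
eef_pos: [541.0, 7.4, 117.1]
tool_rot: [-1.571, -0.0, -0.269]
force: [-2.4, 1.0, 5.8]
width: 41.4
```

apply_moves([
  [0, 0.02, 0, 0, 0, 0],
  [0, 0.02, 0, 0, 0, 0],
])

```text
clock: 9.0
eef_pos: [541.0, 7.4, 115.6]
tool_rot: [-1.571, -0.0, -0.269]
force: [-3.0, -0.6, 6.0]
width: 41.5
```

apply_moves([
  [0, 0.02, 0, 0, 0, 0],
])

```text
clock: 9.12
eef_pos: [541.0, 7.4, 114.8]
tool_rot: [-1.571, -0.0, -0.269]
force: [-1.7, -0.5, 7.1]
width: 41.3
```

apply_moves([
  [0, 0.02, 0, 0, 0, 0],
])

```text
clock: 9.25
eef_pos: [541.0, 7.4, 114.0]
tool_rot: [-1.571, -0.0, -0.269]
force: [-1.3, -0.3, 6.7]
width: 41.6
```

apply_moves([
  [0, 0.02, 0, 0, 0, 0],
])

```text
clock: 9.38
eef_pos: [541.0, 7.4, 113.2]
tool_rot: [-1.571, -0.0, -0.269]
force: [-1.0, 0.3, 6.5]
width: 41.7
```

apply_moves([
  [0, 0.02, 0, 0, 0, 0],
  [0, 0.02, 0, 0, 0, 0],
])

```text
clock: 9.62
eef_pos: [541.0, 7.4, 111.6]
tool_rot: [-1.571, -0.0, -0.269]
force: [-2.2, -0.4, 5.8]
width: 41.3
```

apply_moves([
  [0, 0.02, 0, 0, 0, 0],
  [0, 0.02, 0, 0, 0, 0],
])

```text
clock: 9.88
eef_pos: [541.1, 7.4, 111.0]
tool_rot: [-1.571, -0.001, -0.269]
force: [-5.8, -0.6, 20.1]
width: 41.6
```

apply_moves([
  [0, 0, 0, 0, 0, 0],
])

```text
clock: 10.0
eef_pos: [541.0, 7.4, 111.0]
tool_rot: [-1.571, -0.001, -0.269]
force: [-4.0, -0.4, 15.3]
width: 41.8
```

apply_moves([
  [0, 0.01, 0, 0, 0, 0],
  [0, 0, 0, 0, 0, 0],
])

```text
clock: 10.25
eef_pos: [541.1, 7.4, 111.0]
tool_rot: [-1.571, -0.001, -0.269]
force: [-4.7, -0.2, 18.2]
width: 41.5
```

apply_moves([
  [0, -0.03, 0, 0, 0, 0],
  [0, -0.03, 0, 0, 0, 0],
  [0, -0.1, 0, 0, 0, 0],
  [0, -0.3, 0, 0, 0, 0],
  [0, -0.5, 0, 0, 0, 0],
  [0, 0, 0, 0, 0, 0],
  [0, 0, 0, 0, 0, 0],
])

```text
clock: 11.12
eef_pos: [540.8, 7.4, 147.1]
tool_rot: [-1.571, 0.0, -0.269]
force: [-0.3, 0.5, -1.6]
width: 41.8
```

```bash
python3 -c "
from h import *
plan((472.5,263,150))"
```

```text
at [540.8   7.4 147.1] rot [-1.571  0.    -0.269] F [-0.28  0.52 -1.55] w 41.8 t 11.125 
 shift units [-3.342 -0.071  5.708] turn units [ 0.    -0.012 -0.002]
```

apply_moves([
  [-0.42, 0, 0.71, 0, 0, 0],
  [-0.42, 0, 0.71, 0, 0, 0],
  [-0.42, 0, 0.71, 0, 0, 0],
  [-0.42, 0, 0.71, 0, 0, 0],
  [-0.42, 0, 0.71, 0, 0, 0],
  [-0.42, 0, 0.71, 0, 0, 0],
  [-0.42, 0, 0.71, 0, 0, 0],
  [-0.42, 0, 0.71, 0, 0, 0],
  [0, 0, 0, 0, 0, 0],
  [0, 0, 0, 0, 0, 0],
])

```text
clock: 12.38
eef_pos: [471.5, 261.2, 146.7]
tool_rot: [-1.572, 0.001, -0.269]
force: [-0.1, -0.6, -0.3]
width: 41.5
```

apply_moves([
  [0, 0.7, 0, 0, 0, 0],
  [0, 0.8, 0, 0, 0, 0],
  [0, 0.7, 0, 0, 0, 0],
  [0, 0.5, 0, 0, 0, 0],
  [0, 0.3, 0, 0, 0, 0],
  [0, 0, 0, 0, 0, 0],
  [0, 0, 0, 0, 0, 0],
])

```text
clock: 13.25
eef_pos: [472.3, 262.1, 27.9]
tool_rot: [-1.57, -0.001, -0.269]
force: [0.2, 0.3, -1.1]
width: 41.6
```

apply_moves([
  [0, 0.06, 0, 0, 0, 0],
  [0, 0.05, 0, 0, 0, 0],
  [0, 0.04, 0, 0, 0, 0],
  [0, 0.04, 0, 0, 0, 0],
  [0, 0.03, 0, 0, 0, 0],
  [0, 0, 0, 0, 0, 0],
])

```text
clock: 14.0
eef_pos: [471.6, 262.1, 18.4]
tool_rot: [-1.571, 0.0, -0.269]
force: [-0.6, -0.5, -0.5]
width: 41.3
```

apply_moves([
  [0, 0.025, 0, 0, 0, 0],
  [0, 0, 0, 0, 0, 0],
])

```text
clock: 14.25
eef_pos: [471.7, 262.1, 17.4]
tool_rot: [-1.571, 0.0, -0.269]
force: [0.9, 0.0, -0.6]
width: 41.3
```

apply_moves([
  [0, 0.025, 0, 0, 0, 0],
  [0, 0, 0, 0, 0, 0],
])

```text
clock: 14.5
eef_pos: [471.7, 262.1, 16.5]
tool_rot: [-1.571, 0.0, -0.269]
force: [-0.6, -0.5, -1.3]
width: 41.2
```

apply_moves([
  [0, 0.015, 0, 0, 0, 0],
  [0, 0, 0, 0, 0, 0],
])

```text
clock: 14.75
eef_pos: [471.7, 262.1, 16.4]
tool_rot: [-1.571, -0.0, -0.269]
force: [-2.1, -1.6, 4.7]
width: 40.9
```

apply_moves([
  [0, 0, 0, 0, 0, 0],
  [0, 0, 0, 0, 0, 0],
  [0, 0, 0, 0, 0, 0],
  [0, 0, 0, 0, 0, 0],
  [0, 0, 0, 0, 0, 0],
  [0, 0, 0, 0, 0, 0],
  [0, 0, 0, 0, 0, 0],
  [0, 0, 0, 0, 0, 0],
], jaw=1)

```text
clock: 15.75
eef_pos: [471.7, 262.1, 15.9]
tool_rot: [-1.571, 0.0, -0.269]
force: [-0.3, -0.3, -0.2]
width: 85.4
```

apply_moves([
  [0, -0.4, 0, 0, 0, 0],
  [0, -0.8, 0, 0, 0, 0],
  [0, -0.9, 0, 0, 0, 0],
  [0, -0.9, 0, 0, 0, 0],
  [0, -0.5, 0, 0, 0, 0],
  [0, 0, 0, 0, 0, 0],
])

```text
clock: 16.5
eef_pos: [472.8, 262.8, 158.4]
tool_rot: [-1.567, -0.003, -0.269]
force: [-1.0, 0.2, -0.9]
width: 85.2
```

```bash
python3 - <<'E'
from h import *
# 40 mm short of the left bar's near end, fingers high
plan((486.5-.965*45,48+.264*45,150)); 
im=get_image("side")[:,:,::-1]
a=cv2.resize(im[125:195,215:305],(400,311),interpolation=2);b=cv2.resize(im[190:290,255:350],(380,400),interpolation=2)[:311]
cv2.imwrite("pics/c1.png",np.hstack([a,b]))
E
```

```text
at [472.8 262.8 158.4] rot [-1.567 -0.003 -0.269] F [-0.98  0.21 -0.93] w 85.2 t 16.5 
 shift units [ 0.628  0.194 -5.088] turn units [-0.025 -0.012  0.023]
```

View pics/c1.png

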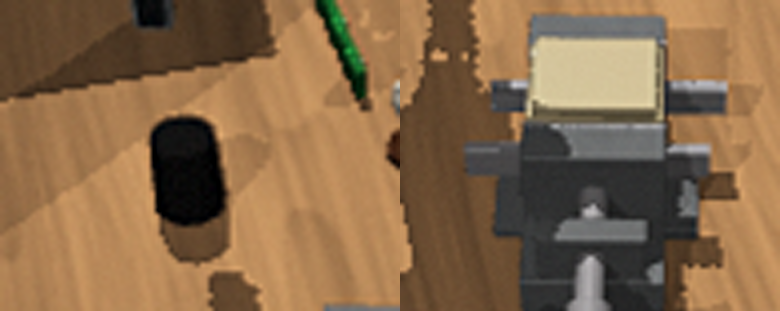

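The bung stands upright at its old place (crop 190,170). The plinth is visibly lower and both bars are where they were. I'll close the fingers and go to the near end of the left bar.

apply_moves([
  [0.08, 0, -0.64, 0, 0, 0],
  [0.08, 0, -0.64, 0, 0, 0],
  [0.08, 0, -0.64, 0, 0, 0],
  [0.08, 0, -0.64, 0, 0, 0],
  [0.08, 0.05, -0.64, 0, 0, 0],
  [0.08, 0.05, -0.64, 0, 0, 0],
  [0.08, 0.05, -0.64, 0, 0, 0],
  [0.08, 0.05, -0.62, 0, 0, 0],
  [0, 0, 0, 0, 0, 0],
  [0, 0, 0, 0, 0, 0],
], jaw=-1)

```text
clock: 17.8
eef_pos: [442.2, 59.4, 147.5]
tool_rot: [-1.57, 0.001, -0.268]
force: [0.9, 0.1, -0.7]
width: 0.2
```

```bash
python3 - <<'E'
from h import *
plan((486.5-.965*35,48+.264*35,46))
E
```

```text
at [442.2  59.4 147.5] rot [-1.57e+00  1.00e-03 -2.68e-01] F [ 0.93  0.12 -0.72] w 0.2 t 17.8 
 shift units [0.271 2.538 0.016] turn units [-0.002 -0.008 -0.005]
```

apply_moves([
  [0, 0.6, 0, 0, 0, 0],
  [0, 0.7, 0, 0, 0, 0],
  [0, 0.6, 0, 0, 0, 0],
  [0, 0.4, 0, 0, 0, 0],
  [0, 0.24, 0.02, 0, 0, 0],
  [0, 0, 0, 0, 0, 0],
  [0, 0, 0, 0, 0, 0],
])

```text
clock: 18.68
eef_pos: [442.9, 59.8, 46.7]
tool_rot: [-1.57, -0.001, -0.268]
force: [0.9, 0.3, -0.2]
width: -0.5
```

apply_moves([
  [0.15, 0, 0, 0, 0, 0],
  [0.15, 0, 0, 0, 0, 0],
  [0.1, 0, 0, 0, 0, 0],
  [0.05, 0, 0, 0, 0, 0],
  [0, 0, 0, 0, 0, 0],
])

```text
clock: 19.3
eef_pos: [459.9, 54.6, 46.3]
tool_rot: [-1.571, 0.0, -0.269]
force: [-0.1, 0.4, 0.2]
width: -0.2
```

```bash
python3 - <<'E'
from h import *
plan((486.5,48,46))
im=get_image("side")[:,:,::-1]
cv2.imwrite("pics/d1.png",cv2.resize(im[160:260,235:350],None,fx=5,fy=5,interpolation=2))
E
```

```text
at [459.9  54.6  46.3] rot [-1.571  0.    -0.269] F [-0.09  0.37  0.2 ] w -0.2 t 19.3 
 shift units [0.685 0.007 0.018] turn units [-0.    -0.013 -0.001]
```

View pics/d1.png

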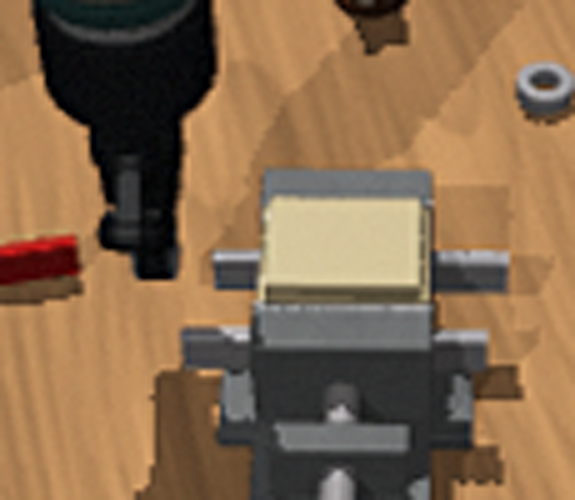

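The closed fingers (crop 155,270) are in line with the near end of the left bar (215,268), with a gap of about 16 mm. I'll close the gap slowly.

apply_moves([
  [0.1, 0, 0.01, 0, 0, 0],
  [0.08, 0, 0.01, 0, 0, 0],
  [0.05, 0, 0, 0, 0, 0],
  [0.03, 0, 0, 0, 0, 0],
  [0.02, 0, 0, 0, 0, 0],
])

```text
clock: 19.98
eef_pos: [470.8, 52.4, 46.3]
tool_rot: [-1.571, 0.0, -0.269]
force: [-0.7, 0.5, -0.3]
width: 0.2
```

apply_moves([
  [0.02, 0, 0, 0, 0, 0],
  [0.02, 0, 0, 0, 0, 0],
])

```text
clock: 20.23
eef_pos: [472.4, 52.0, 46.3]
tool_rot: [-1.571, 0.0, -0.269]
force: [-1.0, -0.2, 0.0]
width: -0.3
```

apply_moves([
  [0.015, 0, 0, 0, 0, 0],
  [0.015, 0, 0, 0, 0, 0],
])

```text
clock: 20.48
eef_pos: [473.6, 51.7, 46.3]
tool_rot: [-1.571, 0.0, -0.269]
force: [0.0, -0.9, -0.0]
width: 0.2
```

apply_moves([
  [0.015, 0, 0, 0, 0, 0],
])

```text
clock: 20.6
eef_pos: [474.1, 51.5, 46.3]
tool_rot: [-1.571, 0.0, -0.269]
force: [1.1, -0.0, 0.4]
width: 0.1
```

apply_moves([
  [0.015, 0, 0, 0, 0, 0],
  [0.01, 0, 0, 0, 0, 0],
])

```text
clock: 20.85
eef_pos: [475.1, 51.2, 46.3]
tool_rot: [-1.571, 0.0, -0.269]
force: [0.3, -0.2, 0.1]
width: -0.4
```

apply_moves([
  [0.01, 0, 0, 0, 0, 0],
])

```text
clock: 20.98
eef_pos: [475.3, 51.2, 46.3]
tool_rot: [-1.571, 0.0, -0.269]
force: [-0.4, 0.2, -0.4]
width: 0.2
```

apply_moves([
  [0.01, 0, 0, 0, 0, 0],
  [0.01, 0, 0, 0, 0, 0],
])

```text
clock: 21.22
eef_pos: [475.3, 51.2, 46.2]
tool_rot: [-1.571, 0.002, -0.268]
force: [-2.5, 1.7, 2.2]
width: -0.3
```

apply_moves([
  [0.01, 0, 0, 0, 0, 0],
])

```text
clock: 21.35
eef_pos: [475.3, 51.1, 46.2]
tool_rot: [-1.571, 0.002, -0.268]
force: [-4.4, 2.5, 3.6]
width: -0.0
```

The left bar takes about 4.9 N and the tool stays at 475.3, so it doesn't shift. I'll back off and go to the right bar.

apply_moves([
  [-0.05, 0, 0, 0, 0, 0],
  [-0.3, 0, 0, 0, 0, 0],
  [-0.5, 0, 0, 0, 0, 0],
  [0, 0, 0, 0, 0, 0],
  [0, 0, 0, 0, 0, 0],
])

```text
clock: 21.98
eef_pos: [444.9, 59.9, 46.4]
tool_rot: [-1.57, -0.002, -0.269]
force: [0.4, 0.1, -0.1]
width: -0.1
```

```bash
python3 - <<'E'
from h import *
plan((462.5-.965*25,4.5+.264*25,46))
E
```

```text
at [444.9  59.9  46.4] rot [-1.57  -0.002 -0.269] F [ 0.38  0.14 -0.1 ] w -0.1 t 21.975 
 shift units [ 0.165  0.011 -1.219] turn units [-0.004 -0.012  0.012]
```

apply_moves([
  [0, 0, -0.3, 0, 0, 0],
  [0, 0, -0.4, 0, 0, 0],
  [0, 0, -0.35, 0, 0, 0],
  [0, 0, -0.17, 0, 0, 0],
  [0.1, 0, 0, 0, 0, 0],
  [0.06, 0, 0, 0, 0, 0],
  [0, 0, 0, 0, 0, 0],
  [0, 0, 0, 0, 0, 0],
])

```text
clock: 22.98
eef_pos: [437.2, 11.4, 46.3]
tool_rot: [-1.571, -0.0, -0.268]
force: [-0.5, -0.1, -0.3]
width: 0.1
```

```bash
python3 - <<'E'
from h import *
plan((462.5-.965*11,4.5+.264*11,46))
im=get_image("side")[:,:,::-1]
cv2.imwrite("pics/d2.png",cv2.resize(im[160:260,235:350],None,fx=5,fy=5,interpolation=2))
E
```

```text
at [437.2  11.4  46.3] rot [-1.571 -0.    -0.268] F [-0.46 -0.09 -0.27] w 0.1 t 22.975 
 shift units [0.382 0.007 0.   ] turn units [-0.    -0.007  0.   ]
```

View pics/d2.png

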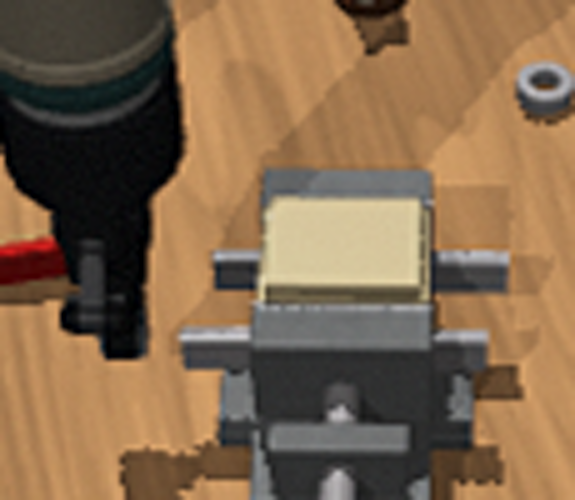

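The left bar's near end is still at (215,268) after the push. The fingers (125,345) are in line with the right bar's near end (182,348), with a gap of about 15 mm.

apply_moves([
  [0.1, 0, 0, 0, 0, 0],
  [0.08, 0, 0, 0, 0, 0],
  [0.06, 0, 0, 0, 0, 0],
  [0.03, 0, 0, 0, 0, 0],
  [0.02, 0, 0, 0, 0, 0],
  [0.01, 0, 0, 0, 0, 0],
])

```text
clock: 23.78
eef_pos: [448.6, 7.9, 46.3]
tool_rot: [-1.571, 0.0, -0.269]
force: [0.0, 0.0, -0.4]
width: -0.2
```

apply_moves([
  [0.015, 0, 0, 0, 0, 0],
  [0.015, 0, 0, 0, 0, 0],
])

```text
clock: 24.02
eef_pos: [449.8, 7.6, 46.3]
tool_rot: [-1.571, -0.0, -0.269]
force: [-1.0, 0.1, -0.4]
width: 0.1
```

apply_moves([
  [0.01, 0, 0, 0, 0, 0],
  [0.01, 0, 0, 0, 0, 0],
])

```text
clock: 24.28
eef_pos: [450.6, 7.4, 46.3]
tool_rot: [-1.571, 0.0, -0.269]
force: [-0.4, 0.0, 0.7]
width: -0.0
```

apply_moves([
  [0.01, 0, 0, 0, 0, 0],
  [0.01, 0, 0, 0, 0, 0],
])

```text
clock: 24.52
eef_pos: [451.4, 7.2, 46.3]
tool_rot: [-1.571, 0.0, -0.269]
force: [-1.1, 0.2, -0.2]
width: 0.3
```

apply_moves([
  [0.01, 0, 0, 0, 0, 0],
])

```text
clock: 24.65
eef_pos: [451.4, 7.2, 46.3]
tool_rot: [-1.571, 0.001, -0.269]
force: [-0.9, 0.5, 0.8]
width: -0.3
```

apply_moves([
  [0.01, 0, 0, 0, 0, 0],
])

```text
clock: 24.78
eef_pos: [451.4, 7.1, 46.2]
tool_rot: [-1.571, 0.001, -0.268]
force: [-1.0, 1.7, 1.4]
width: -0.1
```

apply_moves([
  [0.008, 0, 0, 0, 0, 0],
])

```text
clock: 24.9
eef_pos: [451.4, 7.1, 46.2]
tool_rot: [-1.571, 0.002, -0.268]
force: [-3.6, 1.9, 2.7]
width: -0.0
```

apply_moves([
  [0.004, 0, 0, 0, 0, 0],
  [0, 0, 0, 0, 0, 0],
])

```text
clock: 25.15
eef_pos: [451.5, 7.1, 46.2]
tool_rot: [-1.571, 0.002, -0.268]
force: [-4.6, 2.1, 2.7]
width: -0.2
```

The right bar holds under about 5 N without yielding. I'll back off, raise the tool clear and check once more.

apply_moves([
  [-0.05, 0, 0, 0, 0, 0],
  [-0.3, 0, 0, 0, 0, 0],
  [-0.2, -0.3, 0, 0, 0, 0],
  [0, -0.8, 0, 0, 0, 0],
  [0, -0.9, 0, 0, 0, 0],
  [0, -0.8, 0, 0, 0, 0],
  [0, 0, 0, 0, 0, 0],
  [0, 0, 0, 0, 0, 0],
])

```text
clock: 26.15
eef_pos: [431.0, 12.4, 158.4]
tool_rot: [-1.571, -0.0, -0.269]
force: [0.6, -0.5, -0.3]
width: -0.1
```

```bash
python3 - <<'E'
from h import *
plan((430,10,150))
im=get_image("side")[:,:,::-1]
cv2.imwrite("pics/e1.png",cv2.resize(im[130:260,220:350],None,fx=4,fy=4,interpolation=2))
E
```

```text
at [431.   12.4 158.4] rot [-1.571 -0.    -0.269] F [ 0.56 -0.45 -0.28] w -0.1 t 26.15 
 shift units [-0.007  0.21  -0.065] turn units [ 0.002 -0.013  0.003]
```

View pics/e1.png

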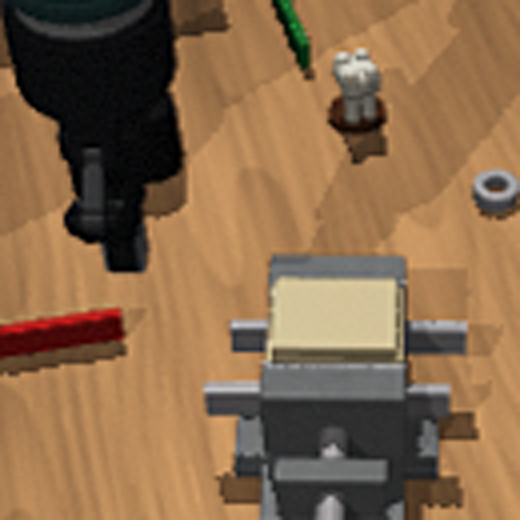

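The near ends of both bars are at the same pixels as before (278,213 and 271,227). The bung is hidden behind the gripper but hasn't been touched since it was checked upright. Handing in.

```bash
python3 -c "
from cell import *
print(finish_job())"
```

```text
the job is handed in; nothing more can be done
None
```

I pressed the plinth down with the bung until both parallels were trapped, put the bung back and pushed on both bars. The job was handed in at about 26 s on the robot's clock; `finish_job` gives no verdict.

- **Pressing:** The bung met the plinth at about 101 mm and slid it down at about 6 mm/s under roughly 6–7 N. It stopped hard after about 7 mm. I pressed on to a wrist reading of 18–20 N; the highest value read was 20.1 N, below the 30 N limit.
- **Bung:** I set it back upright where it had stood. A picture right after letting go showed it standing. In the last picture it was hidden behind the gripper, but nothing had gone near it since.
- **Proof pushes:** The left parallel took about 4.9 N and the right one about 5 N. The fingertips stalled against both, and the pictures show both near ends at the same pixels as before.

No check failed or disagreed. The force left on each parallel after pressing could not be measured directly; I infer it from both bars withstanding the pushes.

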